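Close the extraction port with its clamp ring

ROBOT

A 7-joint arm with a two-finger parallel gripper is mounted at the origin on the work surface. World frame = base frame: x ahead of the robot, y to its left, z up, the work surface at z = 0. Lengths are in m, angles in rad, forces in N, time in s.
With the tool pointing down it reaches from about 0.4 to 0.85 m from the base axis. Payload 4.5 kg.
Tool frame: the origin (TCP) lies midway between the tips of the shut fingers; the grasp point (between the pads) lies 19 mm behind it; z points along the fingers, y is the line along which they close (so a half turn about z gives the same grasp; the last joint's range is limited). The gripper opens to 88 mm and grips with 3 to 60 N. Pads are 18 mm wide; open, the fingers measure 123 mm over their backs; the gripper's body (75 mm by 187 mm) begins 45 mm behind the grasp point.
Start: joints at [1.277, 0.689, -0.195, 1.565, 0.157, 0.902, -0.215], TCP at [0.201, -0.592, 0.239] pointing down, gripper open.
Joint ranges: [-3.01, 3.01], [-0.46, 2.08], [-1.47, 1.51], [0.13, 2.56], [-1, 4.14], [0.04, 2.09], [-2.66, 2.66]. Speed limits (rad/s): [2.57, 2.57, 3.14, 3.14, 3.14, 3.14, 3.14].

INTERFACE

Orientations are given as a unit quaternion [x, y, z, w].
In Python, from plant import get_state, viewer, workorder gives the robot as it stands. The module is installed in compiled form; this text tells all that it offers.
- The arm moves only by the tool step_arm, never from a script. Its argument "motion" is a list of rows, each an object of numbers: "wx", "wy", "wz": the turn, a rotation vector about the tool's x, y, z each as a share of 180 degrees, from -1 to 1; "dx", "dy", "dz": the shift along the tool's x, y, z each as a share of 8 cm, from -1 to 1; "claw": the finger opening in mm, from 0 to 88.1. A call has 1 to 8 rows; each row is the pose to reach, as a shift and turn from the pose commanded when the call began, along the tool's axes at that moment, turning the shorter way round; what a row does not reach only later rows make up. A row lasts 1/10 s, in which the tool goes at most 50 mm and 8.59 degrees, less where a joint would pass 70% of its speed; a pose out of reach is approached as far as the arm can. A call with a number of a shift or a turn outside -1 to 1 is refused whole. A call with a gripper value outside its range is refused whole. The fingers move at their own pace and stop on an object; "force" is the grip in N (left out, the last holds). Time passes only in rows, so rows that repeat a pose let the fingers close. It gives the time, the measured TCP pose, the force, the opening and the grip force at its end, in the units of the state.
- get_state(): the state, without advancing time (a new reading comes with each control period).
- viewer.snapshot(name): name is "scene" or "top" or "wrist"; returns (picture, depth): 384x512x3 uint8, red, green, blue; 384x512 float32, m along the optical axis (not along the pixel's ray), 0 where there is no reading.
- viewer.calibration(name): a dict with "vfov" (degrees; the focal length in pixels is half the picture's height over the tangent of half this angle, whatever the lens; pixels are square), "cx", "cy" (the principal point, pixels), "dist_coeffs" ([k1, k2, p1, p2, k3] as OpenCV has them; the pictures are not rectified), "extrinsics" (4x4, takes a point from camera to world coordinates). Camera axes: x right, y down, z forward; pixel columns grow to the right and rows downward; lengths in m; the calibration is good to about 2 mm. A picture is of the moment at which its call begins: read the wrist's pose just before it. calibration takes no time and is no camera call; for the wrist camera it gives the pose at the moment of the call.
- workorder.finish_job(): hands the job in; it is judged then, once.
The state is a dict: "clock": time; "q": joint angles; "qd": joint speeds; "joint_torque": joint torques, N m; "tool_pos": TCP position; "eef_rot": TCP orientation; "contact_force": force on the tool from outside, world axes, zero at the start; "moment": the same for the moment, N m; "opening": opening from 0.0 (shut) to 1.0 (fully open); "finger_force": force on a finger pad.
Only numpy, scipy, OpenCV 4.12 (cv2) and the standard library are available. Lean on these libraries where they do the work, as an engineer would, in place of code of your own. Each camera call takes 0.05 s, during which the arm holds its last target. There are 200 camera calls.

TASK

Put the larger cover cap back on the bench's open dust-extraction pipe, turning it until its keys drop into the rim's notches and it lies flush. Then swing both halves of the clamp ring fully shut around the two flanges, and only then swing the bolt in across them to latch the ring. Leave the smaller cap and everything else on the bench as they are, and let go of it all.

Things in the scene. Friction and masses are not known exactly. Their poses are not given: they have to be found in the camera images.
- cap: The larger cover cap, plain aluminium, about 0.35 kg, loose, standing upright. Origin at the centre of its underside, z up, 74 mm tall in all. From below: a round pilot 57 mm wide (z 0 to 16 mm, its lowest 6 mm tapered to 43 mm); a flange 90 mm wide (z 16 to 24 mm); a dome 64 mm wide (z 24 to 34 mm); a bar handle on top (z 34 to 74 mm)
- cap_bar (a point): Centre of the top of the cap's solid bar handle: 60 mm long along the cap's x axis, 12 mm thick along its y axis, 40 mm tall below this point
- cap_keys (a point): On the cap's axis, level with the undersides of its four keys (10 mm above its origin). They stand out from the pilot under the flange along the cap's +x, +y, -x and -y, each 9 mm wide and 6 mm high, reaching to 38 mm from the axis. Off the notches the cap rides on them, with its origin 10 mm below the rim
- port: The fixed extraction pipe on a grey 150 mm square base plate 10 mm thick. Origin on the pipe's axis at bench level, z up along the pipe. Its -x side is the mouth side, where the two halves of the clamp ring meet; their common hinge is on the +x side. The left half lies on its +y side, the right half on its -y side
- seat (a point): Centre of the pipe's open top rim, level with it (80 mm above the bench). The rim is a flange 90 mm wide with a bore of 60 mm that centres the cap's pilot. With the keys dropped into the notches the flanges lie flush and the cap's origin is 16 mm below this point. An unseated cap stops the ring halves from closing
- notches (a point): On the pipe's axis, level with the floors of the rim's four notches: 90 degrees apart, 15 mm wide at the bore, 8 mm deep, reaching from the bore to 40 mm from the axis. How they are turned is not measured: by an unknown angle of up to 0.5 rad (29 degrees) either way from the port's x and y axes. Any of the four ways round fits, with 0.05 to 0.1 rad of play either way
- hinge (a point): The upright hinge axis shared by both ring halves, 62 mm from the pipe's axis on the port's +x side, at rim height
- left_jaw (a joint): Opening angle (rad) of the left (+y) half ring about the hinge: 0 fully shut against its stop, growing as it swings out to +y (clockwise from above), up to 1.25. Stays where it is left; about 1.5 N at its post moves it. The shut ring is 112 mm wide outside; its top lip is 15 mm above the rim and reaches in to 38 mm from the pipe's axis
- right_jaw (a joint): Opening angle (rad) of the right (-y) half ring: 0 fully shut against its stop, growing as it swings out to -y (counterclockwise from above), up to 1.25; otherwise like the left. Its lug at the mouth is a fork into which the bolt swings
- left_post (a point): Centre of the top of the upright round finger post on the left half, 12 mm in diameter, free over its top 30 mm; its top is 45 mm above the rim. When shut it is at x -25, y +60 mm from the pipe's axis in the port's frame
- right_post (a point): The same post on the right half; when shut at x -25, y -60 mm
- bolt (a joint): Angle (rad) of the swing bolt about its upright pivot on the left lug: 0 latched (across the mouth, in the right half's fork, at a stop), growing as it swings away from the pipe (clockwise from above), up to 1.7. Stays where left; 0.6 N at its knob moves it. Its nut, 24 mm wide, passes about 5 mm outside the right lug: if the ring is not fully shut it strikes the lug
- pivot (a point): The bolt's upright pivot on the left half's lug, at rim height; when the ring is shut at x -70, y +12 mm from the pipe's axis in the port's frame
- knob (a point): Centre of the top of the bolt's upright finger knob, a round post 12 mm in diameter, free over its top 30 mm, 50 mm from the pivot; its top is 45 mm above the rim
- small_cap: A smaller cap of the same make (64 mm flange, 74 mm tall, 44 mm dome, no keys) that does not belong to this port. Origin at the centre of its underside
- hammer: Bench hammer with wooden handle lying on the bench; a bystander
- block: Steel bench block 60 x 60 x 25 mm; a bystander
- strip: Flat steel strip 200 x 30 x 5 mm; a bystander
- jar: Amber glass jar, 60 mm wide, 75 mm tall; a bystander
- brush: Bench brush lying on the bench; a bystander
- spool: Solid brass roller standing up, 40 mm wide, 30 mm tall; a bystander
- tin: Plain metal can, 66 mm wide, 70 mm tall; a bystander
Things that resemble listed ones, but are neither listed nor needed, are in the scene too. What is shaped like the cap but green is not meant.

How it is judged:
By the outcome, as a careful person would: the job done as asked, in the order asked, and still so for the second after the job is handed in, with the robot touching nothing.
It also fails if it takes over 67 s, if anything falls off the work surface, if the arm or the gripper's body presses on something with over 40 N, if the wrist force passes 120 N, or if a joint passes its speed limit or range.

## Working session

There is one attempt and no reset: what is moved stays moved. The work goes in short steps, Python scripts to look and compute and a tool call to move; the robot and the scene stay as the last step left them, time stands still between calls to the robot, and variables do not carry over. Pictures are saved under pics/ and viewed, at most 10 in all, crops included, and the job is handed in when it is done.

Besides the shell and the picture viewer there is one more tool, called after "Request:" as name(argument=value, ...) on one line, values as JSON. step_arm: Moves the arm, as the interface text tells. Shift numbers are shares of 8 cm and turn numbers shares of 180 degrees, none past 1 either way. Its arguments: {"type":"object","properties":{"motion":{"type":"array","items":{"type":"object","properties":{"wx":{"type":"number","minimum":-1,"maximum":1},"wy":{"type":"number","minimum":-1,"maximum":1},"wz":{"type":"number","minimum":-1,"maximum":1},"dx":{"type":"number","minimum":-1,"maximum":1},"dy":{"type":"number","minimum":-1,"maximum":1},"dz":{"type":"number","minimum":-1,"maximum":1},"claw":{"type":"number"}}}},"force":{"type":"number"}},"required":["motion"]}

```bash
mkdir -p pics; cat > h.py <<'E'
import numpy as np, cv2
from plant import get_state, viewer, workorder
from scipy.spatial.transform import Rotation as R
def snap(n):
    c=viewer.calibration(n); im,d=viewer.snapshot(n); np.savez('last_%s.npz'%n,im=im,d=d,**{k:np.array(v) for k,v in c.items()}); return im,d,c
def load(n):
    z=np.load('last_%s.npz'%n); return z['im'],z['d'],z
def K(c):
    f=192/np.tan(np.radians(float(c['vfov']))/2); return np.array([[f,0,float(c['cx'])],[0,f,float(c['cy'])],[0,0,1]])
def ray(c,uv):
    p=cv2.undistortPoints(np.array(uv,float).reshape(-1,1,2),K(c),np.array(c['dist_coeffs'],float)).reshape(-1,2)
    return np.c_[p,np.ones(len(p))]
def atz(c,uv,z):
    E=np.array(c['extrinsics']); r=ray(c,uv)@E[:3,:3].T; o=E[:3,3]; return o+r*((z-o[2])/r[:,2])[:,None]
def cloud(c,d):
    E=np.array(c['extrinsics']); v,u=np.mgrid[:384,:512]; r=ray(c,np.c_[u.ravel(),v.ravel()]); P=r*d.reshape(-1,1)
    P=P@E[:3,:3].T+E[:3,3]; P[d.ravel()==0]=np.nan; return P.reshape(384,512,3)
def proj(c,P):
    E=np.linalg.inv(np.array(c['extrinsics'])); return cv2.projectPoints(np.array(P,float).reshape(-1,1,3),cv2.Rodrigues(E[:3,:3])[0],E[:3,3],K(c),np.array(c['dist_coeffs'],float))[0].reshape(-1,2)
def save(n,im): cv2.imwrite('pics/'+n,cv2.cvtColor(im,cv2.COLOR_RGB2BGR))
E
python3 - <<'E'
from h import *
s=get_state(); print(s['clock'],s['tool_pos'],s['eef_rot'],s['opening'])
a=snap('top');b=snap('scene')
for n,x in(('top',a),('scene',b)):
    print(n,x[2]['vfov'],x[2]['dist_coeffs'],np.round(x[2]['extrinsics'],3).tolist())
    save(n+'0.png',cv2.resize(x[0],(800,600),interpolation=cv2.INTER_CUBIC))
E
```

```text
0.0 [ 0.20097241 -0.59113064  0.23789906] [ 9.86590766e-01  1.63210946e-01 -2.18160086e-04 -8.94845960e-04] 1.0025919879192562
top 45.43265396518085 [-0.02810915  0.          0.          0.          0.        ] [[0.002, -0.986, 0.168, 0.374], [-1.0, 0.001, 0.014, 0.03], [-0.013, -0.168, -0.986, 1.33], [0.0, 0.0, 0.0, 1.0]]
scene 49.23095631632037 [-0.10316912  0.          0.          0.          0.        ] [[-0.575, 0.671, -0.468, 1.276], [0.818, 0.464, -0.34, 0.54], [-0.011, -0.578, -0.816, 1.322], [0.0, 0.0, 0.0, 1.0]]
```

View pics/top0.png

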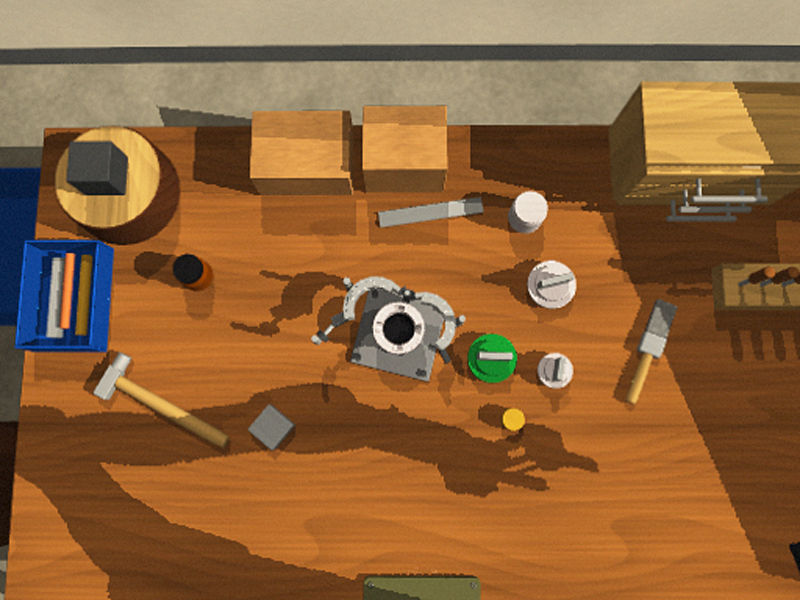

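View pics/scene0.png

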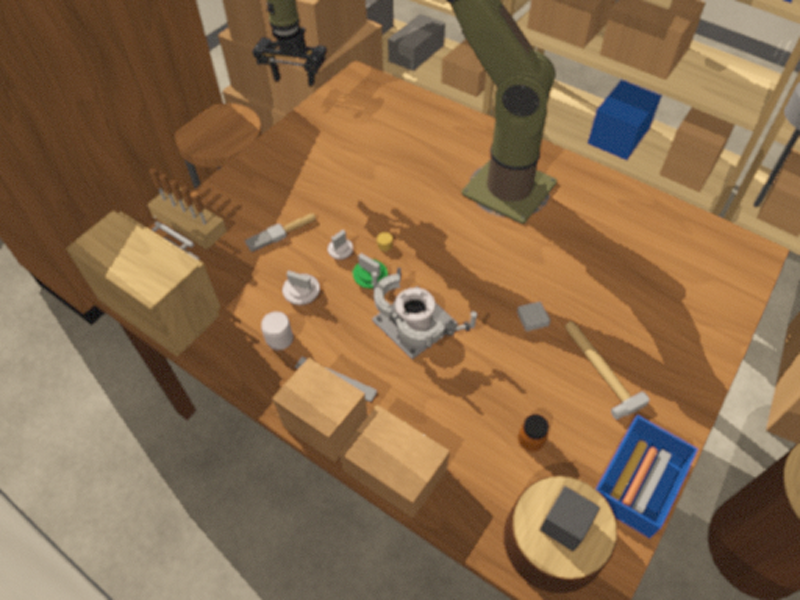

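The top view shows the port at (399,327), its hinge at about (408,293), the big cap at (552,285), the small cap at (555,370) and the green decoy at (492,357). The bolt knob is near (318,338), the left post near (347,283) and the right post near (461,320).

```bash
python3 - <<'E'
from h import *
im,d,c=load('top'); P=cloud(c,d)
s=.64
for n,(u,v) in dict(cap=(548,281),rimL=(380,327),rimR=(418,327),hinge=(407,293),lpost=(346,281),rpost=(461,319),knob=(317,338),capflange=(540,297)).items():
    print(n,np.round(P[int(v*s),int(u*s)],3))
# cap dome/bar by height
m=(np.hypot(P[...,0]-P[int(281*s),int(548*s),0],P[...,1]-P[int(281*s),int(548*s),1])<.06)
for lo,hi in((.012,.03),(.03,.045),(.06,.085)):
    q=P[m&(P[...,2]>lo)&(P[...,2]<hi)]
    if len(q)>5:
        w,V=np.linalg.eigh(np.cov(q[:,:2].T)); print(lo,len(q),np.round(q.mean(0),4),np.round((q.min(0)+q.max(0))/2,4),np.degrees(np.arctan2(V[1,1],V[0,1])))
print(viewer.calibration('wrist')['vfov'],np.round(viewer.calibration('wrist')['extrinsics'],4).tolist())
s=get_state();print(R.from_quat(s['eef_rot']).as_matrix().round(3).tolist())
E
```

```text
cap [ 0.623 -0.227  0.07 ]
rimL [0.538 0.071 0.075]
rimR [0.539 0.005 0.07 ]
hinge [0.597 0.024 0.088]
lpost [0.612 0.129 0.129]
rpost [ 0.545 -0.068  0.126]
knob [0.513 0.178 0.124]
capflange [ 0.6   -0.222  0.023]
0.012 381 [ 0.6207 -0.2394  0.0239] [ 0.6242 -0.2428  0.0222] -164.76541918773322
0.03 242 [ 0.6222 -0.2433  0.0342] [ 0.6237 -0.2391  0.0371] -160.4444849343138
0.06 105 [ 0.6236 -0.2432  0.072 ] [ 0.6235 -0.2446  0.07  ] 103.20300756409547
68.28853265095482 [[0.3224, -0.9049, -0.278, 0.272], [-0.9466, -0.309, -0.092, -0.5669], [-0.0027, 0.2928, -0.9562, 0.384], [0.0, 0.0, 0.0, 1.0]]
[[0.947, 0.322, -0.001], [0.322, -0.947, 0.002], [-0.0, -0.002, -1.0]]
```

Request:
step_arm(motion=[{"dx": 1,"dy": -1,"wz": -0.38},{"dx": 1,"dy": -1,"wz": -0.38},{"dx": 1,"dy": -1,"wz": -0.38},{"dx": 1,"dy": -1,"wz": -0.38},{"dx": 1,"dy": -1,"wz": -0.38},{"dx": 1,"dy": -1,"wz": -0.38},{"dx": 1,"dy": -1,"wz": -0.38},{"dx": 1,"dy": -1,"wz": -0.38}])

```text
$.motion[0]: bad value
```

Request:
step_arm(motion=[{"dx": 0.92,"dy": 0.65},{"dx": 0.92,"dy": 0.65},{"dx": 0.92,"dy": 0.65}])

```text
$.motion[0]: bad value
```

Request:
step_arm(motion=[{"dx": 1,"dy": -1,"dz": 0,"wx": 0,"wy": 0,"wz": -0.38,"claw": 88},{"dx": 1,"dy": -1,"dz": 0,"wx": 0,"wy": 0,"wz": -0.38,"claw": 88},{"dx": 1,"dy": -1,"dz": 0,"wx": 0,"wy": 0,"wz": -0.38,"claw": 88},{"dx": 1,"dy": -1,"dz": 0,"wx": 0,"wy": 0,"wz": -0.38,"claw": 88},{"dx": 1,"dy": -1,"dz": 0,"wx": 0,"wy": 0,"wz": -0.38,"claw": 88},{"dx": 1,"dy": -1,"dz": 0,"wx": 0,"wy": 0,"wz": -0.38,"claw": 88},{"dx": 1,"dy": -1,"dz": 0,"wx": 0,"wy": 0,"wz": -0.38,"claw": 88},{"dx": 1,"dy": -1,"dz": 0,"wx": 0,"wy": 0,"wz": -0.38,"claw": 88}])

```text
clock: 0.9
tool_pos: [0.2509, -0.49, 0.2384]
eef_rot: [0.722, 0.692, 0.0, -0.0]
contact_force: [-0.9, -0.7, 0.4]
opening: 1.0
finger_force: 0.0
```

Request:
step_arm(motion=[{"dx": 0.92,"dy": 0.65,"dz": 0,"wx": 0,"wy": 0,"wz": 0,"claw": 88},{"dx": 0.92,"dy": 0.65,"dz": 0,"wx": 0,"wy": 0,"wz": 0,"claw": 88},{"dx": 0.92,"dy": 0.65,"dz": 0,"wx": 0,"wy": 0,"wz": 0,"claw": 88}])

```text
clock: 1.2
tool_pos: [0.3112, -0.4141, 0.2391]
eef_rot: [0.721, 0.693, 0.002, -0.0]
contact_force: [0.4, 0.2, 0.6]
opening: 0.993
finger_force: 0.0
```

Works as predicted. On towards the midpoint.

Request:
step_arm(motion=[{"dx": 0.92,"dy": 0.65,"dz": 0,"wx": 0,"wy": 0,"wz": 0,"claw": 88},{"dx": 0.92,"dy": 0.65,"dz": 0,"wx": 0,"wy": 0,"wz": 0,"claw": 88}])

```text
clock: 1.4
tool_pos: [0.3626, -0.3478, 0.2385]
eef_rot: [0.725, 0.689, 0.0, -0.0]
contact_force: [1.1, -0.2, 0.5]
opening: 1.003
finger_force: 0.0
```

Request:
step_arm(motion=[{"dx": 0.92,"dy": 0.65,"dz": 0,"wx": 0,"wy": 0,"wz": 0,"claw": 88},{"dx": 0.92,"dy": 0.65,"dz": 0,"wx": 0,"wy": 0,"wz": 0,"claw": 88}])

```text
clock: 1.6
tool_pos: [0.419, -0.2757, 0.2387]
eef_rot: [0.724, 0.69, 0.0, -0.0]
contact_force: [-0.0, -0.0, -0.0]
opening: 0.999
finger_force: 0.0
```

Request:
step_arm(motion=[{"dx": 0.92,"dy": 0.65,"dz": 0,"wx": 0,"wy": 0,"wz": 0,"claw": 88},{"dx": 0.92,"dy": 0.65,"dz": 0,"wx": 0,"wy": 0,"wz": 0,"claw": 88}])

```text
clock: 1.8
tool_pos: [0.4747, -0.2045, 0.2387]
eef_rot: [0.724, 0.69, 0.0, 0.0]
contact_force: [-0.1, -0.4, -0.8]
opening: 0.999
finger_force: 0.0
```

Request:
step_arm(motion=[{"dx": 0.92,"dy": 0.65,"dz": 0,"wx": 0,"wy": 0,"wz": 0,"claw": 88},{"dx": 0.92,"dy": 0.65,"dz": 0,"wx": 0,"wy": 0,"wz": 0,"claw": 88},{"dx": 0.92,"dy": 0.65,"dz": 0,"wx": 0,"wy": 0,"wz": 0,"claw": 88}])

```text
clock: 2.1
tool_pos: [0.5328, -0.1289, 0.2391]
eef_rot: [0.721, 0.693, 0.003, -0.0]
contact_force: [-0.8, 0.9, -0.1]
opening: 0.999
finger_force: 0.0
```

```bash
python3 - <<'E'
from h import *
s=get_state(); print(s['clock'],s['tool_pos'],np.degrees(R.from_quat(s['eef_rot']).as_euler('zyx')))
im,d,c=snap('wrist'); save('w1.png',cv2.resize(im,(800,600),interpolation=cv2.INTER_CUBIC))
np.savez('w1.npz',**np.load('last_wrist.npz'))
E
```

```text
2.1 [ 0.53281193 -0.12892466  0.23905319] [ -87.71206952    0.23660744 -179.75015061]
```

View pics/w1.png

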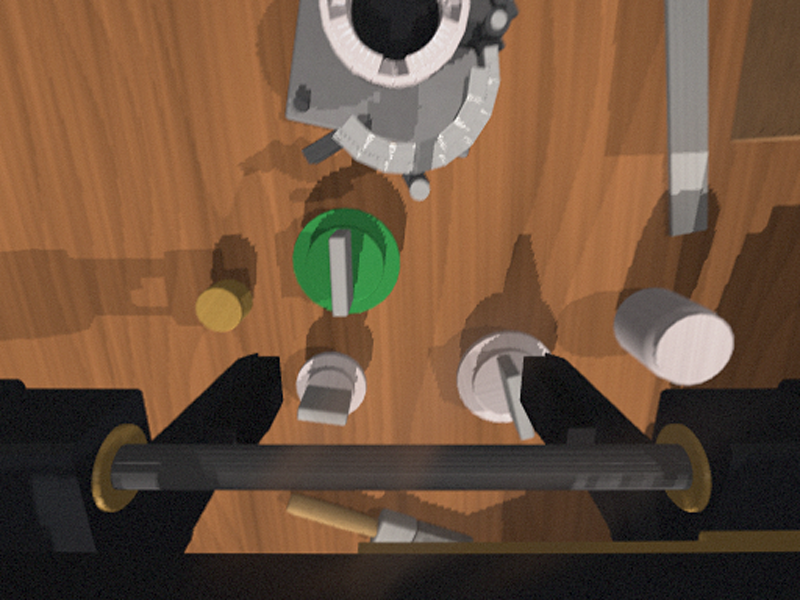

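The wrist view shows the lower half of the port: rim centred near (397,15), a notch at (397,68), others near (340,10) and (450,10), the right post at (419,187), and the big cap at (505,378). I'll move 8 cm toward +y to see the whole port.

Request:
step_arm(motion=[{"dx": 1,"dy": 0,"dz": 0,"wx": 0,"wy": 0,"wz": 0,"claw": 88},{"dx": 1,"dy": 0,"dz": 0,"wx": 0,"wy": 0,"wz": 0,"claw": 88},{"dx": 1,"dy": 0,"dz": 0,"wx": 0,"wy": 0,"wz": 0,"claw": 88}])

```text
clock: 2.45
tool_pos: [0.5326, -0.0519, 0.2389]
eef_rot: [0.722, 0.692, 0.001, -0.001]
contact_force: [-0.7, -0.2, 0.3]
opening: 1.0
finger_force: 0.0
```

```bash
python3 - <<'E'
from h import *
s=get_state(); print(s['clock'],s['tool_pos'])
im,d,c=snap('wrist'); save('w2.png',cv2.resize(im[:240,110:430],(800,600),interpolation=cv2.INTER_CUBIC))
np.savez('w2.npz',**np.load('last_wrist.npz'))
E
```

```text
2.45 [ 0.53255773 -0.05190555  0.23887332]
```

View pics/w2.png

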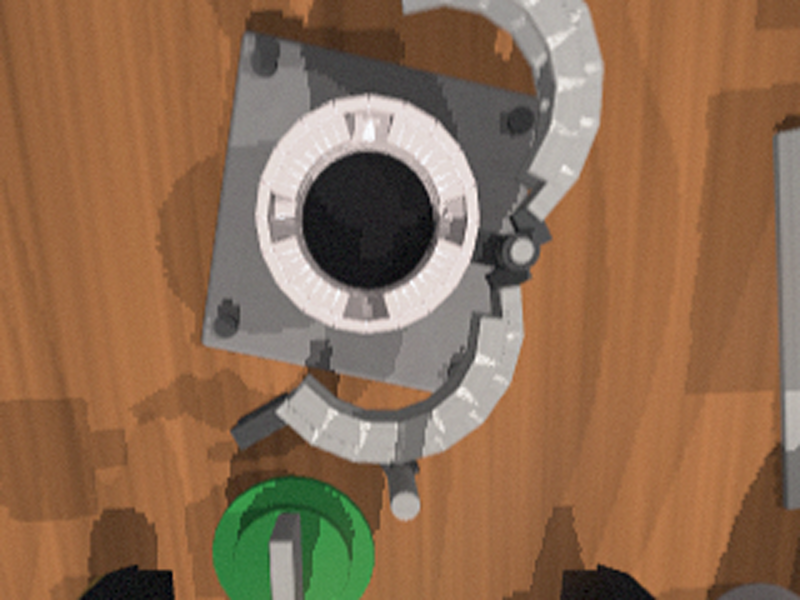

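The w2 crop shows the rim centred at (368,213) with notches at (369,127), (452,218), (366,305) and (284,218). The hinge is at (521,252), the right post top at (405,504), and the base plate corners at (247,33), (205,345) and (438,392).

```bash
python3 - <<'E'
from h import *
A=np.load('w1.npz');B=np.load('w2.npz')
f=lambda p:np.array(p,float)/2.5+[110,0]
rim=atz(B,f([(256,213),(480,213),(368,94),(368,332)]),.08); print('rim',rim.round(4).tolist(),((rim[0]+rim[1])/2)[:2],((rim[2]+rim[3])/2)[:2])
# threshold-based circle fit of rim by depth
P=cloud(B,B['d']); r0=rim.mean(0)
m=(np.hypot(P[...,0]-r0[0],P[...,1]-r0[1])<.055)&(P[...,2]>.070)&(P[...,2]<.09)
q=P[m]; print('n',len(q),'z',np.median(q[:,2]),'bbox ctr',(q.min(0)+q.max(0))/2,np.ptp(q,axis=0))
(cx,cy),rad=cv2.minEnclosingCircle(np.argwhere(m)[:,::-1].astype(np.float32)); print('pix',cx,cy,rad,atz(B,[(cx,cy)],.08))
N=atz(B,f([(369,127),(452,218),(366,305),(284,218)]),.076); c=N.mean(0); print('notch ctr',c)
a=np.degrees(np.arctan2(N[:,1]-c[1],N[:,0]-c[0])); print(a, (a+45)%90-45)
def tri(pts):
    o=[];D=[]
    for c,p in pts:
        E=c['extrinsics'];r=ray(c,[p])[0]@E[:3,:3].T;D.append(r/np.linalg.norm(r));o.append(E[:3,3])
    M=sum(np.eye(3)-np.outer(x,x) for x in D);b=sum((np.eye(3)-np.outer(x,x))@y for x,y in zip(D,o));return np.linalg.solve(M,b)
g=lambda p:np.array(p)*.64
print('tri notch',tri([(A,g((397,68))),(B,f((366,305)))]),'rpost',tri([(A,g((419,187))),(B,f((405,504)))]),'rimbottom',tri([(A,g((396,88))),(B,f((368,332)))]))
print('hinge',atz(B,[f((521,252))],.10))
pl=atz(B,f([(247,33),(205,345),(438,392)]),.01);print('plate',pl.round(4).tolist(),(pl[0]+pl[2])/2, np.degrees(np.arctan2(*(pl[0]-pl[1])[[1,0]]))-90,np.degrees(np.arctan2(*(pl[2]-pl[1])[[1,0]])))
# cap in w1
P=cloud(A,A['d']);m=np.hypot(P[...,0]-.6235,P[...,1]+.243)<.06
for lo,hi in((.018,.028),(.03,.04),(.066,.08)):
    q=P[m&(P[...,2]>lo)&(P[...,2]<hi)]; w,V=np.linalg.eigh(np.cov(q[:,:2].T)); print(lo,len(q),np.round(q.mean(0),4),np.round((q.min(0)+q.max(0))/2,4),np.ptp(q,axis=0),np.degrees(np.arctan2(V[1,1],V[0,1])))
E
```

```text
rim [[0.491, 0.0444, 0.08], [0.5818, 0.0405, 0.08], [0.5383, 0.0859, 0.08], [0.5344, -0.0051, 0.08]] [0.53640914 0.0424668 ] [0.53632097 0.04043868]
n 3889 z 0.0797702574371627 bbox ctr [0.54024603 0.0412805  0.07978278] [0.09964353 0.09090572 0.01943101]
pix 262.321044921875 84.5 50.4533576965332 [[0.54161576 0.04288387 0.08      ]]
notch ctr [0.53622428 0.04058087 0.076     ]
[ 86.71943324  -2.15381382 -93.64677733 177.22075302] [-3.28056676 -2.15381382 -3.64677733 -2.77924698]
tri notch [0.53475568 0.00569721 0.0727431 ] rpost [ 0.54555092 -0.06630559  0.12757422] rimbottom [ 0.53437257 -0.00586236  0.07151579]
hinge [[0.59450322 0.02461293 0.1       ]]
plate [[0.4836, 0.1284, 0.01], [0.4485, -0.0146, 0.01], [0.5703, -0.0448, 0.01]] [0.52699371 0.04180398 0.01      ] -13.783027052050102 -13.920526976615522
0.018 1059 [ 0.6105 -0.2286  0.0237] [ 0.6211 -0.2418  0.023 ] [0.08240062 0.08974792 0.00991351] 58.7784191560133
0.03 731 [ 0.6114 -0.2394  0.0339] [ 0.6178 -0.2421  0.035 ] [0.05050487 0.06327271 0.00993336] 78.06224933704776
0.066 353 [ 0.622  -0.2397  0.073 ] [ 0.6241 -0.2416  0.0709] [0.02432419 0.05942169 0.00970692] 103.57677937506831
```

Port: centre (0.5363, 0.0407), yaw about −14.3°, and notches at −2.9° (mod 90). Cap: centre about (0.6235, −0.2425), bar at 103.5°. So I grasp at heading 103.5° and place at 87.1°. Next I go above the cap.

Request:
step_arm(motion=[{"dx": -0.775,"dy": 0.415,"dz": 0,"wx": 0,"wy": 0,"wz": 0,"claw": 60},{"dx": -0.775,"dy": 0.415,"dz": 0,"wx": 0,"wy": 0,"wz": 0,"claw": 60}])

```text
clock: 2.7
tool_pos: [0.563, -0.1265, 0.2383]
eef_rot: [0.727, 0.687, -0.002, 0.002]
contact_force: [-0.2, -1.0, -0.3]
opening: 0.842
finger_force: 0.0
```

Request:
step_arm(motion=[{"dx": -0.775,"dy": 0.415,"dz": 0,"wx": 0,"wy": 0,"wz": 0,"claw": 60},{"dx": -0.775,"dy": 0.415,"dz": 0,"wx": 0,"wy": 0,"wz": 0,"claw": 60}])

```text
clock: 2.9
tool_pos: [0.5924, -0.1919, 0.238]
eef_rot: [0.728, 0.686, -0.002, 0.001]
contact_force: [-0.3, -0.1, -0.7]
opening: 0.684
finger_force: 0.0
```

Request:
step_arm(motion=[{"dx": -0.775,"dy": 0.415,"dz": 0.5,"wx": 0,"wy": 0,"wz": -0.088,"claw": 60},{"dx": -0.775,"dy": 0.415,"dz": 1,"wx": 0,"wy": 0,"wz": -0.088,"claw": 60},{"dx": -0.775,"dy": 0.415,"dz": 1,"wx": 0,"wy": 0,"wz": -0.088,"claw": 60},{"dx": -0.775,"dy": 0.415,"dz": 1,"wx": 0,"wy": 0,"wz": -0.088,"claw": 60}])

```text
clock: 3.3
tool_pos: [0.6204, -0.2488, 0.1561]
eef_rot: [0.625, 0.781, -0.002, -0.002]
contact_force: [0.3, 0.6, 0.4]
opening: 0.682
finger_force: 0.0
```

```bash
python3 - <<'E'
from h import *
s=get_state(); T=R.from_quat(s['eef_rot']).as_matrix(); print(s['clock'],s['tool_pos'],np.degrees(np.arctan2(T[1,0],T[0,0])))
im,d,c=snap('wrist')
im2=im.copy()
save('w3.png',cv2.resize(im2[100:384,110:430],(676,600),interpolation=cv2.INTER_CUBIC))
P=cloud(c,d);m=(np.hypot(P[...,0]-.6235,P[...,1]+.243)<.06)
for lo,hi in((.018,.028),(.03,.04),(.066,.08)):
    q=P[m&(P[...,2]>lo)&(P[...,2]<hi)]; w,V=np.linalg.eigh(np.cov(q[:,:2].T)); print(lo,len(q),np.round(q.mean(0),4),np.round((q.min(0)+q.max(0))/2,4),np.ptp(q,axis=0),np.degrees(np.arctan2(V[1,1],V[0,1])))
E
```

```text
3.3 [ 0.6203815  -0.24882424  0.15612811] 102.66910641366833
0.018 2656 [ 0.6225 -0.2353  0.024 ] [ 0.6244 -0.2423  0.023 ] [0.08935996 0.08969944 0.00938562] -165.1455243994923
0.03 2327 [ 0.6236 -0.2405  0.034 ] [ 0.6243 -0.2422  0.035 ] [0.06330681 0.06302374 0.00988812] -165.5769428649492
0.066 983 [ 0.6239 -0.2403  0.0736] [ 0.6243 -0.2418  0.0711] [0.02460924 0.05928358 0.00913816] 103.89078440224611
```

View pics/w3.png

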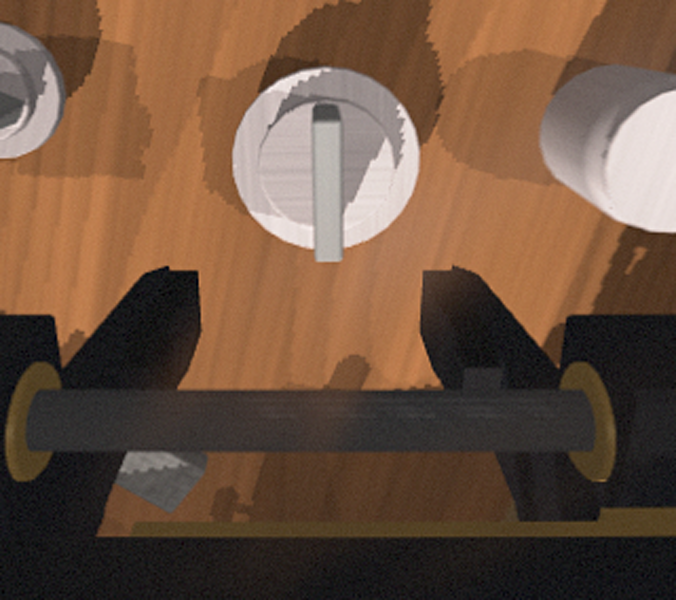

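The cap is upright with its bar centred between the fingers: bar top from (327,108) to (329,258) in the crop. Descend and grip.

Request:
step_arm(motion=[{"dx": 0.07,"dy": 0.065,"dz": 0.4,"wx": 0,"wy": 0,"wz": -0.007,"claw": 60},{"dx": 0.07,"dy": 0.065,"dz": 0.8,"wx": 0,"wy": 0,"wz": -0.007,"claw": 60},{"dx": 0.07,"dy": 0.065,"dz": 1,"wx": 0,"wy": 0,"wz": -0.007,"claw": 60}])

```text
clock: 3.65
tool_pos: [0.6269, -0.2379, 0.0791]
eef_rot: [0.613, 0.79, 0.0, -0.0]
contact_force: [-0.7, 0.7, -0.2]
opening: 0.68
finger_force: 0.0
```

Request:
step_arm(motion=[{"dx": 0,"dy": 0,"dz": 0.2,"wx": 0,"wy": 0,"wz": 0,"claw": 60},{"dx": 0,"dy": 0,"dz": 0.4,"wx": 0,"wy": 0,"wz": 0,"claw": 60},{"dx": 0,"dy": 0,"dz": 0.4,"wx": 0,"wy": 0,"wz": 0,"claw": 60},{"dx": 0,"dy": 0,"dz": 0.4,"wx": 0,"wy": 0,"wz": 0,"claw": 60}])

```text
clock: 4.05
tool_pos: [0.6275, -0.2397, 0.0472]
eef_rot: [0.614, 0.789, 0.0, 0.0]
contact_force: [-0.2, -0.5, 0.7]
opening: 0.682
finger_force: 0.0
```

Request:
step_arm(motion=[{"dx": 0,"dy": 0,"dz": 0,"wx": 0,"wy": 0,"wz": 0,"claw": 6},{"dx": 0,"dy": 0,"dz": 0,"wx": 0,"wy": 0,"wz": 0,"claw": 6},{"dx": 0,"dy": 0,"dz": 0,"wx": 0,"wy": 0,"wz": 0,"claw": 6},{"dx": 0,"dy": 0,"dz": 0,"wx": 0,"wy": 0,"wz": 0,"claw": 6},{"dx": 0,"dy": 0,"dz": 0,"wx": 0,"wy": 0,"wz": 0,"claw": 6},{"dx": 0,"dy": 0,"dz": 0,"wx": 0,"wy": 0,"wz": 0,"claw": 6},{"dx": 0,"dy": 0,"dz": 0,"wx": 0,"wy": 0,"wz": 0,"claw": 6},{"dx": 0,"dy": 0,"dz": 0,"wx": 0,"wy": 0,"wz": 0,"claw": 6}], force=45)

```text
clock: 4.85
tool_pos: [0.6264, -0.2399, 0.0465]
eef_rot: [0.614, 0.789, -0.001, -0.0]
contact_force: [-1.1, 0.0, -0.1]
opening: 0.129
finger_force: 44.8
```

Request:
step_arm(motion=[{"dx": 0,"dy": 0,"dz": -0.3,"wx": 0,"wy": 0,"wz": 0,"claw": 6},{"dx": 0,"dy": 0,"dz": -0.7,"wx": 0,"wy": 0,"wz": 0,"claw": 6},{"dx": 0,"dy": 0,"dz": -1,"wx": 0,"wy": 0,"wz": 0,"claw": 6}])

```text
clock: 5.15
tool_pos: [0.6272, -0.2393, 0.1275]
eef_rot: [0.614, 0.79, 0.0, -0.0]
contact_force: [1.1, -0.2, -3.6]
opening: 0.133
finger_force: 44.8
```

Request:
step_arm(motion=[{"dx": 0,"dy": 0,"dz": -0.4,"wx": 0,"wy": 0,"wz": 0.03,"claw": 6},{"dx": 0,"dy": 0,"dz": -0.8,"wx": 0,"wy": 0,"wz": 0.06,"claw": 6},{"dx": 0,"dy": 0,"dz": -1,"wx": 0,"wy": 0,"wz": 0.095,"claw": 6},{"dx": 0,"dy": 0,"dz": -1,"wx": 0,"wy": 0,"wz": 0.095,"claw": 6}])

```text
clock: 5.55
tool_pos: [0.6287, -0.2394, 0.2091]
eef_rot: [0.724, 0.689, 0.001, 0.002]
contact_force: [-0.0, -0.4, -4.1]
opening: 0.133
finger_force: 44.8
```

Request:
step_arm(motion=[{"dx": 0.43,"dy": -0.16,"dz": 0,"wx": 0,"wy": 0,"wz": 0,"claw": 6},{"dx": 0.87,"dy": -0.33,"dz": 0,"wx": 0,"wy": 0,"wz": 0,"claw": 6}])

```text
clock: 5.75
tool_pos: [0.6027, -0.1693, 0.2045]
eef_rot: [0.724, 0.689, -0.001, -0.001]
contact_force: [0.7, 1.9, -3.6]
opening: 0.135
finger_force: 44.8
```

Request:
step_arm(motion=[{"dx": 0.43,"dy": -0.16,"dz": 0,"wx": 0,"wy": 0,"wz": 0,"claw": 6},{"dx": 0.87,"dy": -0.33,"dz": 0,"wx": 0,"wy": 0,"wz": 0,"claw": 6}])

```text
clock: 5.95
tool_pos: [0.5795, -0.0967, 0.2048]
eef_rot: [0.723, 0.691, -0.001, -0.001]
contact_force: [0.4, 0.3, -3.1]
opening: 0.133
finger_force: 44.8
```

Request:
step_arm(motion=[{"dx": 0.43,"dy": -0.16,"dz": 0,"wx": 0,"wy": 0,"wz": 0,"claw": 6},{"dx": 0.87,"dy": -0.33,"dz": 0,"wx": 0,"wy": 0,"wz": 0,"claw": 6}])

```text
clock: 6.15
tool_pos: [0.5566, -0.026, 0.205]
eef_rot: [0.723, 0.691, -0.001, -0.001]
contact_force: [1.1, 0.4, -4.7]
opening: 0.134
finger_force: 44.8
```

Request:
step_arm(motion=[{"dx": 0.43,"dy": -0.16,"dz": 0,"wx": 0,"wy": 0,"wz": 0,"claw": 6},{"dx": 0.87,"dy": -0.33,"dz": 0,"wx": 0,"wy": 0,"wz": 0,"claw": 6},{"dx": 0.87,"dy": -0.33,"dz": 0,"wx": 0,"wy": 0,"wz": 0,"claw": 6},{"dx": 0.87,"dy": -0.33,"dz": 0,"wx": 0,"wy": 0,"wz": 0,"claw": 6}])

```text
clock: 6.55
tool_pos: [0.5342, 0.0445, 0.2055]
eef_rot: [0.722, 0.691, -0.001, -0.001]
contact_force: [-0.5, -2.0, -4.9]
opening: 0.134
finger_force: 44.8
```

```bash
python3 - <<'E'
from h import *
s=get_state(); T=R.from_quat(s['eef_rot']).as_matrix(); p=s['tool_pos'];print(s['clock'],p,np.degrees(np.arctan2(T[1,0],T[0,0])),s['contact_force'],T[:,2])
im,d,c=snap('wrist'); save('w4.png',cv2.resize(im[60:360,56:456],(800,600),interpolation=cv2.INTER_CUBIC))
P=cloud(c,d);m=(np.hypot(P[...,0]-p[0],P[...,1]-p[1])<.06)
z0=p[2]-.0465
for lo,hi in((.018,.028),(.03,.04),(.066,.08)):
    q=P[m&(P[...,2]>lo+z0)&(P[...,2]<hi+z0)]; w,V=np.linalg.eigh(np.cov(q[:,:2].T)); print(lo,len(q),np.round(q.mean(0),4),np.round((q.min(0)+q.max(0))/2,4),np.ptp(q,axis=0),np.degrees(np.arctan2(V[1,1],V[0,1])))
E
```

```text
6.55 [0.53421919 0.04453247 0.20552288] 87.48353436319091 [-0.52897754 -1.9717925  -4.92693727] [-2.39927544e-03 -2.82034110e-04 -9.99997082e-01]
0.018 4713 [0.5335 0.0641 0.1832] [0.5326 0.0439 0.182 ] [0.08950048 0.08641006 0.00997323] 177.35399964892156
0.03 2863 [0.5331 0.0575 0.1932] [0.5328 0.0432 0.194 ] [0.06367236 0.06161791 0.0098928 ] 177.9559405910629
0.066 3060 [0.5337 0.0529 0.2324] [0.5338 0.0425 0.232 ] [0.04236269 0.06020794 0.0139789 ] 87.4676493811839
```

View pics/w4.png

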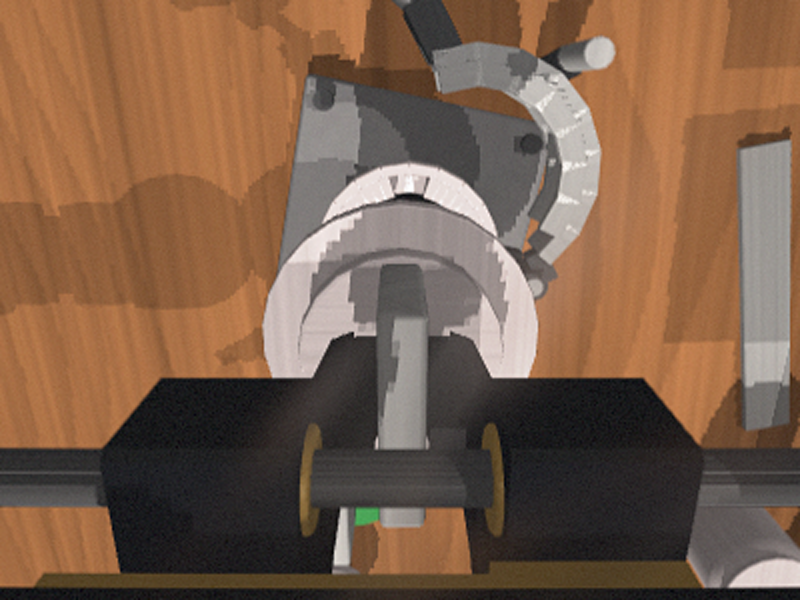

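The cap hangs level over the port, its flange centred at about (400,330) in the crop, with one notch visible at (408,185). Correct by about +2.8 mm in x and −2.2 mm in y, then lower to just above the rim.

Request:
step_arm(motion=[{"dx": -0.03,"dy": 0.036,"dz": 0.3,"wx": 0,"wy": 0,"wz": 0.002,"claw": 6},{"dx": -0.03,"dy": 0.036,"dz": 0.6,"wx": 0,"wy": 0,"wz": 0.002,"claw": 6},{"dx": -0.03,"dy": 0.036,"dz": 0.85,"wx": 0,"wy": 0,"wz": 0.002,"claw": 6},{"dx": -0.03,"dy": 0.036,"dz": 0.95,"wx": 0,"wy": 0,"wz": 0.002,"claw": 6},{"dx": -0.03,"dy": 0.036,"dz": 0.95,"wx": 0,"wy": 0,"wz": 0.002,"claw": 6}])

```text
clock: 7.1
tool_pos: [0.5375, 0.0397, 0.1294]
eef_rot: [0.727, 0.687, -0.001, -0.001]
contact_force: [-0.2, -0.4, -3.9]
opening: 0.133
finger_force: 44.8
```

Request:
step_arm(motion=[{"dx": 0,"dy": 0,"dz": 0.05,"wx": 0,"wy": 0,"wz": 0,"claw": 6},{"dx": 0,"dy": 0,"dz": 0.1,"wx": 0,"wy": 0,"wz": 0,"claw": 6},{"dx": 0,"dy": 0,"dz": 0.12,"wx": 0,"wy": 0,"wz": 0,"claw": 6},{"dx": 0,"dy": 0,"dz": 0.12,"wx": 0,"wy": 0,"wz": 0,"claw": 6}])

```text
clock: 7.5
tool_pos: [0.5382, 0.0411, 0.1213]
eef_rot: [0.726, 0.687, 0.0, 0.0]
contact_force: [0.8, -0.2, -4.2]
opening: 0.131
finger_force: 44.8
```

Request:
step_arm(motion=[{"dx": 0,"dy": 0,"dz": 0.04,"wx": 0,"wy": 0,"wz": 0,"claw": 6},{"dx": 0,"dy": 0,"dz": 0.06,"wx": 0,"wy": 0,"wz": 0,"claw": 6},{"dx": 0,"dy": 0,"dz": 0.08,"wx": 0,"wy": 0,"wz": 0,"claw": 6},{"dx": 0,"dy": 0,"dz": 0.08,"wx": 0,"wy": 0,"wz": 0,"claw": 6}])

```text
clock: 7.9
tool_pos: [0.5378, 0.0424, 0.1145]
eef_rot: [0.726, 0.688, 0.0, -0.001]
contact_force: [-2.2, 4.1, -3.5]
opening: 0.131
finger_force: 45.0
```

Request:
step_arm(motion=[{"dx": 0,"dy": 0,"dz": 0.03,"wx": 0,"wy": 0,"wz": 0,"claw": 6},{"dx": 0,"dy": 0,"dz": 0.06,"wx": 0,"wy": 0,"wz": 0,"claw": 6},{"dx": 0,"dy": 0,"dz": 0.06,"wx": 0,"wy": 0,"wz": 0,"claw": 6},{"dx": 0,"dy": 0,"dz": 0.06,"wx": 0,"wy": 0,"wz": 0,"claw": 6}])

```text
clock: 8.3
tool_pos: [0.5376, 0.042, 0.1101]
eef_rot: [0.726, 0.687, 0.0, -0.001]
contact_force: [-3.4, 3.5, 1.3]
opening: 0.131
finger_force: 45.0
```

Request:
step_arm(motion=[{"dx": 0,"dy": 0,"dz": 0.02,"wx": 0,"wy": 0,"wz": 0,"claw": 6},{"dx": 0,"dy": 0,"dz": 0.02,"wx": 0,"wy": 0,"wz": 0,"claw": 6},{"dx": 0,"dy": 0,"dz": 0.02,"wx": 0,"wy": 0,"wz": 0,"claw": 6}])

```text
clock: 8.6
tool_pos: [0.5376, 0.042, 0.11]
eef_rot: [0.726, 0.687, 0.0, 0.0]
contact_force: [-7.7, 3.0, 15.5]
opening: 0.132
finger_force: 45.0
```

Request:
step_arm(motion=[{"dx": 0,"dy": 0,"dz": 0,"wx": 0,"wy": 0,"wz": 0,"claw": 20},{"dx": 0,"dy": 0,"dz": 0,"wx": 0,"wy": 0,"wz": 0,"claw": 40},{"dx": 0,"dy": 0,"dz": 0,"wx": 0,"wy": 0,"wz": 0,"claw": 40},{"dx": 0,"dy": 0,"dz": 0,"wx": 0,"wy": 0,"wz": 0,"claw": 40}])

```text
clock: 9.0
tool_pos: [0.5384, 0.0405, 0.1082]
eef_rot: [0.727, 0.687, -0.0, 0.0]
contact_force: [-0.8, 0.1, 0.8]
opening: 0.447
finger_force: 0.0
```

Request:
step_arm(motion=[{"dx": 0,"dy": 0,"dz": -0.4,"wx": 0,"wy": 0,"wz": 0,"claw": 40},{"dx": 0,"dy": 0,"dz": -0.95,"wx": 0,"wy": 0,"wz": 0,"claw": 40},{"dx": 0,"dy": 0,"dz": -0.95,"wx": 0,"wy": 0,"wz": 0,"claw": 40}])

```text
clock: 9.3
tool_pos: [0.5414, 0.0419, 0.1887]
eef_rot: [0.727, 0.687, 0.004, 0.003]
contact_force: [0.9, 1.3, 0.0]
opening: 0.453
finger_force: 0.0
```

Request:
step_arm(motion=[{"dx": -0.5,"dy": 0,"dz": -0.5,"wx": 0,"wy": 0,"wz": 0,"claw": 0},{"dx": -1,"dy": 0,"dz": -0.5,"wx": 0,"wy": 0,"wz": 0,"claw": 0},{"dx": -1,"dy": 0,"dz": -0.5,"wx": 0,"wy": 0,"wz": 0,"claw": 0},{"dx": -1,"dy": 0,"dz": -0.5,"wx": 0,"wy": 0,"wz": 0,"claw": 0}])

```text
clock: 9.7
tool_pos: [0.5333, -0.0405, 0.2238]
eef_rot: [0.728, 0.686, -0.0, 0.0]
contact_force: [-0.2, 0.1, -0.4]
opening: 0.112
finger_force: 0.0
```

```bash
python3 - <<'E'
from h import *
s=get_state(); T=R.from_quat(s['eef_rot']).as_matrix(); p=s['tool_pos'];print(s['clock'],p,np.degrees(np.arctan2(T[1,0],T[0,0])))
im,d,c=snap('wrist'); save('w5.png',cv2.resize(im,(800,600),interpolation=cv2.INTER_CUBIC))
P=cloud(c,d);r=np.hypot(P[...,0]-.5363,P[...,1]-.0407)
for n,m in(('flange',(r>.035)&(r<.043)&(P[...,2]>.06)),('dome',(r<.03)&(P[...,2]<.12)&(P[...,2]>.07)),('bar',(r<.035)&(P[...,2]>.125))):
    q=P[m];print(n,len(q),np.median(q,axis=0),(q.min(0)+q.max(0))/2)
q=P[(r<.09)&(P[...,2]>.06)&(r>.0)&(P[...,2]<.1)]
E
```

```text
9.7 [ 0.53330078 -0.04052148  0.22375404] 86.6197514598019
flange 2245 [0.53646597 0.04485962 0.08806305] [0.53637128 0.04078974 0.08834863]
dome 2482 [0.53002592 0.04139346 0.09809518] [0.53617498 0.04086813 0.09814752]
bar 1248 [0.53654001 0.04184455 0.13791078] [0.53646887 0.04006942 0.13768972]
```

View pics/w5.png

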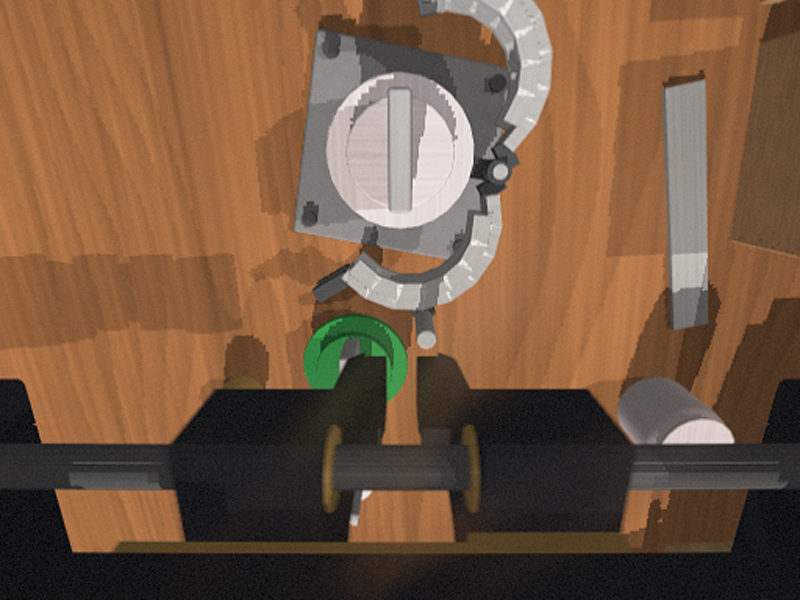

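The cap is flush: flange top at 0.088 m, bar top at 0.138 m, centred at (400,150) in the image. Next is the right half: turn the closed fingers to heading 128° behind the right post at (427,340).

Request:
step_arm(motion=[{"dx": -0.6,"dy": 0.42,"dz": 0,"wx": 0,"wy": 0,"wz": -0.23,"claw": 0},{"dx": -0.6,"dy": 0.42,"dz": 0,"wx": 0,"wy": 0,"wz": -0.23,"claw": 0},{"dx": -0.6,"dy": 0.42,"dz": 0,"wx": 0,"wy": 0,"wz": -0.23,"claw": 0},{"dx": -0.6,"dy": 0.42,"dz": 0,"wx": 0,"wy": 0,"wz": -0.23,"claw": 0},{"dx": -0.6,"dy": 0.42,"dz": 0,"wx": 0,"wy": 0,"wz": -0.23,"claw": 0},{"dx": -0.6,"dy": 0.42,"dz": 0,"wx": 0,"wy": 0,"wz": -0.23,"claw": 0}])

```text
clock: 10.35
tool_pos: [0.5644, -0.0867, 0.2235]
eef_rot: [0.435, 0.9, 0.001, -0.001]
contact_force: [1.0, -0.1, -0.7]
opening: 0.006
finger_force: 0.0
```

Request:
step_arm(motion=[{"dx": 0,"dy": 0,"dz": 0.4,"wx": 0,"wy": 0,"wz": 0,"claw": 0},{"dx": 0,"dy": 0,"dz": 0.75,"wx": 0,"wy": 0,"wz": 0,"claw": 0},{"dx": 0,"dy": 0,"dz": 0.75,"wx": 0,"wy": 0,"wz": 0,"claw": 0}])

```text
clock: 10.65
tool_pos: [0.562, -0.0877, 0.161]
eef_rot: [0.437, 0.9, -0.001, -0.003]
contact_force: [-0.1, 1.0, 1.4]
opening: 0.01
finger_force: 0.0
```

Request:
step_arm(motion=[{"dx": 0,"dy": 0,"dz": 0.4,"wx": 0,"wy": 0,"wz": 0,"claw": 0},{"dx": 0,"dy": 0,"dz": 0.74,"wx": 0,"wy": 0,"wz": 0,"claw": 0},{"dx": 0,"dy": 0,"dz": 0.74,"wx": 0,"wy": 0,"wz": 0,"claw": 0},{"dx": 0,"dy": 0,"dz": 0.74,"wx": 0,"wy": 0,"wz": 0,"claw": 0}])

```text
clock: 11.05
tool_pos: [0.5652, -0.0878, 0.1062]
eef_rot: [0.437, 0.9, 0.0, 0.0]
contact_force: [0.3, 1.1, 0.4]
opening: 0.002
finger_force: 0.0
```

Request:
step_arm(motion=[{"dx": 0.15,"dy": 0,"dz": 0,"wx": 0,"wy": 0,"wz": 0,"claw": 0},{"dx": 0.3,"dy": 0,"dz": 0,"wx": 0,"wy": 0,"wz": 0,"claw": 0},{"dx": 0.45,"dy": 0,"dz": 0,"wx": 0,"wy": 0,"wz": 0,"claw": 0},{"dx": 0.6,"dy": -0.03,"dz": 0,"wx": 0,"wy": 0,"wz": 0,"claw": 0},{"dx": 0.75,"dy": -0.05,"dz": 0,"wx": 0,"wy": 0,"wz": 0,"claw": 0},{"dx": 0.9,"dy": -0.07,"dz": 0,"wx": 0,"wy": 0,"wz": 0,"claw": 0},{"dx": 0.9,"dy": -0.07,"dz": 0,"wx": 0,"wy": 0,"wz": 0,"claw": 0}])

```text
clock: 11.75
tool_pos: [0.5148, -0.0326, 0.106]
eef_rot: [0.435, 0.9, 0.001, -0.0]
contact_force: [0.5, 0.3, 0.7]
opening: 0.002
finger_force: 0.0
```

Request:
step_arm(motion=[{"dx": 0.05,"dy": 0,"dz": 0,"wx": 0,"wy": 0,"wz": 0,"claw": 0},{"dx": 0.1,"dy": 0,"dz": 0,"wx": 0,"wy": 0,"wz": 0,"claw": 0},{"dx": 0.13,"dy": 0,"dz": 0,"wx": 0,"wy": 0,"wz": 0,"claw": 0},{"dx": 0.13,"dy": 0,"dz": 0,"wx": 0,"wy": 0,"wz": 0,"claw": 0},{"dx": 0.13,"dy": 0,"dz": 0,"wx": 0,"wy": 0,"wz": 0,"claw": 0}])

```text
clock: 12.25
tool_pos: [0.5087, -0.0273, 0.105]
eef_rot: [0.437, 0.9, -0.0, -0.0]
contact_force: [0.1, -0.2, -0.0]
opening: 0.005
finger_force: 0.1
```

Request:
step_arm(motion=[{"dx": 0.03,"dy": 0,"dz": 0,"wx": 0,"wy": 0,"wz": 0,"claw": 0},{"dx": 0.06,"dy": 0,"dz": 0,"wx": 0,"wy": 0,"wz": 0,"claw": 0},{"dx": 0.06,"dy": 0,"dz": 0,"wx": 0,"wy": 0,"wz": 0,"claw": 0}])

```text
clock: 12.55
tool_pos: [0.5064, -0.0235, 0.1051]
eef_rot: [0.437, 0.9, 0.0, 0.0]
contact_force: [1.1, -0.6, -0.2]
opening: 0.007
finger_force: 1.0
```

```bash
python3 - <<'E'
from h import *
s=get_state(); print(s['tool_pos'],s['contact_force'])
im,d,c=snap('top'); save('t2.png',cv2.resize(im[145:265,180:340],(800,600),interpolation=cv2.INTER_CUBIC))
E
```

```text
[ 0.50639011 -0.0235494   0.10512811] [ 1.11779115 -0.57086258 -0.22440966]
```

View pics/t2.png

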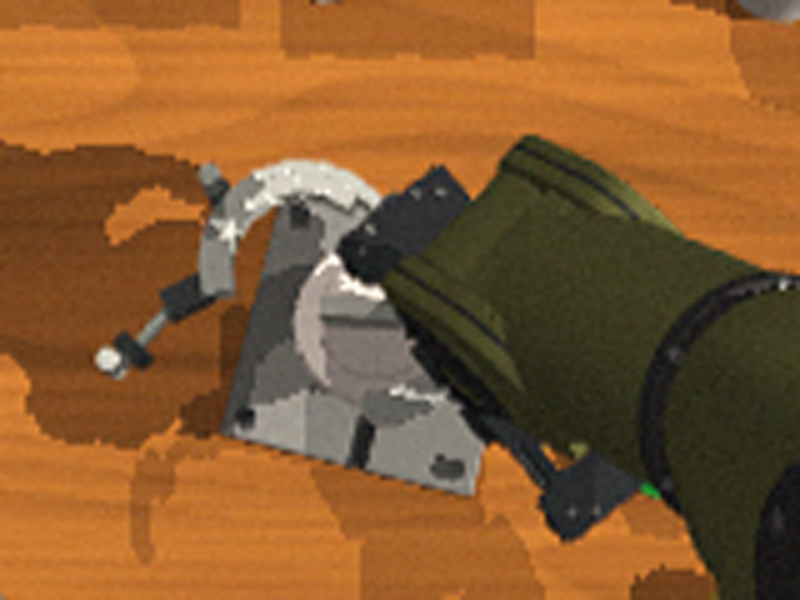

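The arm hides the right half; the left half, its post at (210,178) and the bolt knob at (112,358) are clear. Keep pushing in small steps until the stop is felt.

Request:
step_arm(motion=[{"dx": 0.02,"dy": 0,"dz": 0,"wx": 0,"wy": 0,"wz": 0,"claw": 0},{"dx": 0.04,"dy": 0,"dz": 0,"wx": 0,"wy": 0,"wz": 0,"claw": 0},{"dx": 0.04,"dy": 0,"dz": 0,"wx": 0,"wy": 0,"wz": 0,"claw": 0}])

```text
clock: 12.9
tool_pos: [0.5063, -0.0233, 0.1052]
eef_rot: [0.438, 0.899, -0.001, 0.002]
contact_force: [6.3, -5.3, -2.3]
opening: 0.002
finger_force: 4.3
```

Request:
step_arm(motion=[{"dx": 0.02,"dy": 0,"dz": 0,"wx": 0,"wy": 0,"wz": 0,"claw": 0},{"dx": 0.02,"dy": 0,"dz": 0,"wx": 0,"wy": 0,"wz": 0,"claw": 0},{"dx": 0.02,"dy": 0,"dz": 0,"wx": 0,"wy": 0,"wz": 0,"claw": 0}])

```text
clock: 13.2
tool_pos: [0.5062, -0.0233, 0.1053]
eef_rot: [0.438, 0.899, -0.001, 0.003]
contact_force: [8.4, -8.3, -3.3]
opening: 0.004
finger_force: 5.9
```

The right half is shut: it stopped at the predicted pose with 12 N on it. Back off, lift, and move over behind the left post.

Request:
step_arm(motion=[{"dx": -0.35,"dy": 0,"dz": 0,"wx": 0,"wy": 0,"wz": 0,"claw": 0},{"dx": -0.35,"dy": 0,"dz": -0.5,"wx": 0,"wy": 0,"wz": 0,"claw": 0},{"dx": -0.35,"dy": 0,"dz": -1,"wx": 0,"wy": 0,"wz": 0,"claw": 0},{"dx": -0.35,"dy": 0,"dz": -1,"wx": 0,"wy": 0,"wz": 0,"claw": 0}])

```text
clock: 13.6
tool_pos: [0.5224, -0.0407, 0.1889]
eef_rot: [0.437, 0.9, 0.002, 0.003]
contact_force: [-0.1, 0.3, 0.1]
opening: 0.002
finger_force: 0.0
```

Request:
step_arm(motion=[{"dx": 0.2,"dy": 0.4,"dz": -0.3,"wx": 0,"wy": 0,"wz": 0,"claw": 0},{"dx": 0.3,"dy": 0.87,"dz": -0.3,"wx": 0,"wy": 0,"wz": 0,"claw": 0}])

```text
clock: 13.8
tool_pos: [0.5599, 0.0206, 0.2108]
eef_rot: [0.437, 0.899, -0.0, 0.0]
contact_force: [0.4, 0.4, -0.0]
opening: 0.003
finger_force: 0.0
```

Request:
step_arm(motion=[{"dx": 0.2,"dy": 0.4,"dz": 0,"wx": 0,"wy": 0,"wz": 0,"claw": 0},{"dx": 0.3,"dy": 0.87,"dz": 0,"wx": 0,"wy": 0,"wz": 0,"claw": 0}])

```text
clock: 14.0
tool_pos: [0.5987, 0.0837, 0.2083]
eef_rot: [0.436, 0.9, -0.001, -0.001]
contact_force: [1.2, -0.9, -0.0]
opening: 0.008
finger_force: 0.0
```

Request:
step_arm(motion=[{"dx": 0.2,"dy": 0.4,"dz": 0,"wx": 0,"wy": 0,"wz": 0.38,"claw": 0},{"dx": 0.3,"dy": 0.87,"dz": 0,"wx": 0,"wy": 0,"wz": 0.38,"claw": 0},{"dx": 0.3,"dy": 0.87,"dz": 0,"wx": 0,"wy": 0,"wz": 0.38,"claw": 0},{"dx": 0.3,"dy": 0.87,"dz": 0,"wx": 0,"wy": 0,"wz": 0.38,"claw": 0},{"dx": 0.3,"dy": 0.87,"dz": 0,"wx": 0,"wy": 0,"wz": 0.38,"claw": 0},{"dx": 0.3,"dy": 0.87,"dz": 0,"wx": 0,"wy": 0,"wz": 0.38,"claw": 0},{"dx": 0.3,"dy": 0.87,"dz": 0,"wx": 0,"wy": 0,"wz": 0.38,"claw": 0},{"dx": 0.3,"dy": 0.87,"dz": 0,"wx": 0,"wy": 0,"wz": 0.38,"claw": 0}])

```text
clock: 14.8
tool_pos: [0.6385, 0.1441, 0.2078]
eef_rot: [0.868, 0.496, -0.002, -0.0]
contact_force: [0.3, 0.2, -0.1]
opening: 0.007
finger_force: 0.0
```

Request:
step_arm(motion=[{"dx": 0,"dy": 0,"dz": 0,"wx": 0,"wy": 0,"wz": 0.242,"claw": 0},{"dx": 0,"dy": 0,"dz": 0,"wx": 0,"wy": 0,"wz": 0.242,"claw": 0},{"dx": 0,"dy": 0,"dz": 0,"wx": 0,"wy": 0,"wz": 0.242,"claw": 0},{"dx": 0,"dy": 0,"dz": 0,"wx": 0,"wy": 0,"wz": 0.242,"claw": 0},{"dx": 0,"dy": 0,"dz": 0,"wx": 0,"wy": 0,"wz": 0.242,"claw": 0},{"dx": 0,"dy": 0,"dz": 0,"wx": 0,"wy": 0,"wz": 0.242,"claw": 0},{"dx": 0,"dy": 0,"dz": 0,"wx": 0,"wy": 0,"wz": 0.242,"claw": 0}])

```text
clock: 15.5
tool_pos: [0.639, 0.1442, 0.2083]
eef_rot: [0.99, 0.143, -0.001, 0.0]
contact_force: [-1.0, -0.1, -0.3]
opening: 0.004
finger_force: 0.0
```

```bash
python3 - <<'E'
from h import *
s=get_state(); T=R.from_quat(s['eef_rot']).as_matrix(); p=s['tool_pos'];print(s['clock'],p,np.degrees(np.arctan2(T[1,0],T[0,0])),s['q'])
im,d,c=snap('wrist');P=cloud(c,d)
m=(P[...,2]>.118)&(P[...,2]<.133)&(np.hypot(P[...,0]-p[0],P[...,1]-p[1])>.02)
n,l,st,ce=cv2.connectedComponentsWithStats(m.astype(np.uint8))
for i in range(1,n):
    if st[i,4]>8:
        q=P[l==i];print(st[i],((q.min(0)+q.max(0))/2).round(4),np.ptp(q,axis=0).round(3))
z=load('top');P=cloud(z[2],snap('top')[1])
print('top lpost',P[175:186,216:228][(P[175:186,216:228,2]>.115)].round(4).mean(0))
E
```

```text
15.5 [0.63903713 0.14419244 0.20829784] 16.47024987684754 [-0.24170632  0.76196496 -0.09634757  1.49879556  0.08606135  0.88703557
 -1.64943499]
[ 398    0  114   43 2423] [0.8178 0.0412 0.1252] [0.02  0.094 0.014]
[257 220  13   8  93] [0.614  0.1311 0.1223] [0.006 0.011 0.008]
top lpost [0.49383864 0.07972197 0.71809924]
```

Request:
step_arm(motion=[{"dx": 0.05,"dy": 0,"dz": 0.4,"wx": 0,"wy": 0,"wz": 0,"claw": 0},{"dx": 0.05,"dy": 0,"dz": 0.65,"wx": 0,"wy": 0,"wz": 0,"claw": 0},{"dx": 0.05,"dy": 0,"dz": 0.65,"wx": 0,"wy": 0,"wz": 0,"claw": 0}])

```text
clock: 15.9
tool_pos: [0.6414, 0.1445, 0.154]
eef_rot: [0.99, 0.142, -0.003, 0.0]
contact_force: [0.3, 0.0, 0.2]
opening: 0.0
finger_force: 0.0
```

Request:
step_arm(motion=[{"dx": 0,"dy": 0,"dz": 0.35,"wx": 0,"wy": 0,"wz": 0,"claw": 0},{"dx": 0,"dy": 0,"dz": 0.63,"wx": 0,"wy": 0,"wz": 0,"claw": 0},{"dx": 0,"dy": 0,"dz": 0.63,"wx": 0,"wy": 0,"wz": 0,"claw": 0},{"dx": 0,"dy": 0,"dz": 0.63,"wx": 0,"wy": 0,"wz": 0,"claw": 0}])

```text
clock: 16.3
tool_pos: [0.6444, 0.1452, 0.1077]
eef_rot: [0.99, 0.142, 0.001, -0.0]
contact_force: [0.7, -0.7, 0.7]
opening: -0.001
finger_force: 0.0
```

Request:
step_arm(motion=[{"dx": -0.14,"dy": 0,"dz": 0,"wx": 0,"wy": 0,"wz": 0,"claw": 0},{"dx": -0.28,"dy": 0,"dz": 0,"wx": 0,"wy": 0,"wz": 0,"claw": 0},{"dx": -0.42,"dy": 0,"dz": 0,"wx": 0,"wy": 0,"wz": 0,"claw": 0},{"dx": -0.56,"dy": 0,"dz": 0,"wx": 0,"wy": 0,"wz": 0,"claw": 0},{"dx": -0.7,"dy": 0,"dz": 0,"wx": 0,"wy": 0,"wz": 0,"claw": 0},{"dx": -0.85,"dy": 0,"dz": 0,"wx": 0,"wy": 0,"wz": 0,"claw": 0},{"dx": -1,"dy": 0,"dz": 0,"wx": 0,"wy": 0,"wz": 0,"claw": 0}])

```text
clock: 17.0
tool_pos: [0.5696, 0.1241, 0.1094]
eef_rot: [0.99, 0.142, 0.004, -0.001]
contact_force: [1.8, 0.3, 0.8]
opening: 0.006
finger_force: 1.0
```

Request:
step_arm(motion=[{"dx": -0.1,"dy": 0.03,"dz": 0,"wx": 0,"wy": 0,"wz": 0,"claw": 0},{"dx": -0.2,"dy": 0.06,"dz": 0,"wx": 0,"wy": 0,"wz": 0,"claw": 0},{"dx": -0.28,"dy": 0.08,"dz": 0,"wx": 0,"wy": 0,"wz": 0,"claw": 0},{"dx": -0.28,"dy": 0.08,"dz": 0,"wx": 0,"wy": 0,"wz": 0,"claw": 0}])

```text
clock: 17.4
tool_pos: [0.5466, 0.1091, 0.107]
eef_rot: [0.99, 0.141, -0.001, 0.001]
contact_force: [-0.1, -0.3, -0.1]
opening: 0.006
finger_force: 0.0
```

Request:
step_arm(motion=[{"dx": -0.04,"dy": 0,"dz": 0,"wx": 0,"wy": 0,"wz": 0,"claw": 0},{"dx": -0.08,"dy": 0,"dz": 0,"wx": 0,"wy": 0,"wz": 0,"claw": 0},{"dx": -0.08,"dy": 0,"dz": 0,"wx": 0,"wy": 0,"wz": 0,"claw": 0}])

```text
clock: 17.7
tool_pos: [0.5416, 0.108, 0.1067]
eef_rot: [0.99, 0.141, 0.0, 0.0]
contact_force: [2.8, -1.2, -0.2]
opening: 0.002
finger_force: 1.1
```

Request:
step_arm(motion=[{"dx": -0.03,"dy": 0,"dz": 0,"wx": 0,"wy": 0,"wz": 0,"claw": 0},{"dx": -0.06,"dy": 0,"dz": 0,"wx": 0,"wy": 0,"wz": 0,"claw": 0},{"dx": -0.06,"dy": 0,"dz": 0,"wx": 0,"wy": 0,"wz": 0,"claw": 0}])

```text
clock: 18.0
tool_pos: [0.5414, 0.1081, 0.1071]
eef_rot: [0.99, 0.141, 0.005, -0.001]
contact_force: [10.5, 0.7, -6.4]
opening: 0.005
finger_force: 5.0
```

Request:
step_arm(motion=[{"dx": -0.03,"dy": 0,"dz": 0,"wx": 0,"wy": 0,"wz": 0,"claw": 0},{"dx": -0.03,"dy": 0,"dz": 0,"wx": 0,"wy": 0,"wz": 0,"claw": 0},{"dx": -0.03,"dy": 0,"dz": 0,"wx": 0,"wy": 0,"wz": 0,"claw": 0}])

```text
clock: 18.3
tool_pos: [0.5413, 0.1081, 0.1073]
eef_rot: [0.99, 0.141, 0.007, -0.001]
contact_force: [13.5, 0.2, -9.2]
opening: 0.003
finger_force: 6.9
```

The left half is shut: it also stopped at the predicted pose, with firm contact. Back off, lift, and turn to heading 131° near the expected knob position, about (0.426, 0.060).

Request:
step_arm(motion=[{"dx": 0.35,"dy": 0,"dz": 0,"wx": 0,"wy": 0,"wz": 0,"claw": 0},{"dx": 0.35,"dy": 0,"dz": -0.5,"wx": 0,"wy": 0,"wz": 0,"claw": 0},{"dx": 0.35,"dy": 0,"dz": -1,"wx": 0,"wy": 0,"wz": 0,"claw": 0},{"dx": 0.35,"dy": 0,"dz": -1,"wx": 0,"wy": 0,"wz": 0,"claw": 0}])

```text
clock: 18.7
tool_pos: [0.5632, 0.1155, 0.1907]
eef_rot: [0.99, 0.142, 0.003, -0.001]
contact_force: [0.4, 0.2, -0.3]
opening: 0.006
finger_force: 0.0
```

Request:
step_arm(motion=[{"dx": -0.4,"dy": -0.05,"dz": -0.3,"wx": 0,"wy": 0,"wz": 0,"claw": 0},{"dx": -1,"dy": -0.05,"dz": -0.3,"wx": 0,"wy": 0,"wz": 0,"claw": 0}])

```text
clock: 18.9
tool_pos: [0.4846, 0.0975, 0.2117]
eef_rot: [0.99, 0.142, 0.002, -0.001]
contact_force: [0.4, 0.1, -0.9]
opening: 0.005
finger_force: 0.0
```

Request:
step_arm(motion=[{"dx": -0.4,"dy": -0.05,"dz": 0,"wx": 0,"wy": 0,"wz": -0.38,"claw": 0},{"dx": -0.95,"dy": -0.05,"dz": 0,"wx": 0,"wy": 0,"wz": -0.38,"claw": 0},{"dx": -0.95,"dy": -0.05,"dz": 0,"wx": 0,"wy": 0,"wz": -0.38,"claw": 0},{"dx": -0.95,"dy": -0.05,"dz": 0,"wx": 0,"wy": 0,"wz": -0.38,"claw": 0},{"dx": -0.95,"dy": -0.05,"dz": 0,"wx": 0,"wy": 0,"wz": -0.38,"claw": 0},{"dx": -0.95,"dy": -0.05,"dz": 0,"wx": 0,"wy": 0,"wz": -0.38,"claw": 0},{"dx": -0.95,"dy": -0.05,"dz": 0,"wx": 0,"wy": 0,"wz": -0.38,"claw": 0},{"dx": -0.95,"dy": -0.05,"dz": 0,"wx": 0,"wy": 0,"wz": -0.38,"claw": 0}])

```text
clock: 19.7
tool_pos: [0.4077, 0.0781, 0.2101]
eef_rot: [0.737, 0.676, -0.001, -0.001]
contact_force: [-1.1, -0.4, -0.2]
opening: 0.001
finger_force: 0.0
```

Request:
step_arm(motion=[{"dx": 0,"dy": 0,"dz": 0,"wx": 0,"wy": 0,"wz": -0.257,"claw": 0},{"dx": 0,"dy": 0,"dz": 0,"wx": 0,"wy": 0,"wz": -0.257,"claw": 0},{"dx": 0,"dy": 0,"dz": 0,"wx": 0,"wy": 0,"wz": -0.257,"claw": 0},{"dx": 0,"dy": 0,"dz": 0,"wx": 0,"wy": 0,"wz": -0.257,"claw": 0},{"dx": 0,"dy": 0,"dz": 0,"wx": 0,"wy": 0,"wz": -0.257,"claw": 0},{"dx": 0,"dy": 0,"dz": 0,"wx": 0,"wy": 0,"wz": -0.257,"claw": 0},{"dx": 0,"dy": 0,"dz": 0,"wx": 0,"wy": 0,"wz": -0.257,"claw": 0}])

```text
clock: 20.4
tool_pos: [0.4079, 0.0781, 0.21]
eef_rot: [0.415, 0.91, -0.001, -0.001]
contact_force: [-0.8, -0.5, 0.6]
opening: 0.004
finger_force: 0.0
```

```bash
python3 - <<'E'
from h import *
s=get_state(); T=R.from_quat(s['eef_rot']).as_matrix(); p=s['tool_pos'];print(s['clock'],p,np.degrees(np.arctan2(T[1,0],T[0,0])))
im,d,c=snap('wrist');P=cloud(c,d)
save('w6.png',cv2.resize(im,(800,600),interpolation=cv2.INTER_CUBIC))
m=(P[...,2]>.115)&(P[...,2]<.133)
n,l,st,ce=cv2.connectedComponentsWithStats(m.astype(np.uint8))
for i in range(1,n):
    if st[i,4]>8:
        q=P[l==i];print(st[i],((q.min(0)+q.max(0))/2).round(4),np.ptp(q,axis=0).round(3))
E
```

```text
20.4 [0.40786572 0.07806925 0.21004391] 130.96315544825623
[251 209  14  16 176] [0.4208 0.0634 0.1209] [0.011 0.012 0.012]
[364 245  17  17 195] [0.5255 0.1056 0.1211] [0.012 0.012 0.012]
[260 315  13   7  65] [ 0.4966 -0.0106  0.124 ] [0.01  0.01  0.006]
```

View pics/w6.png

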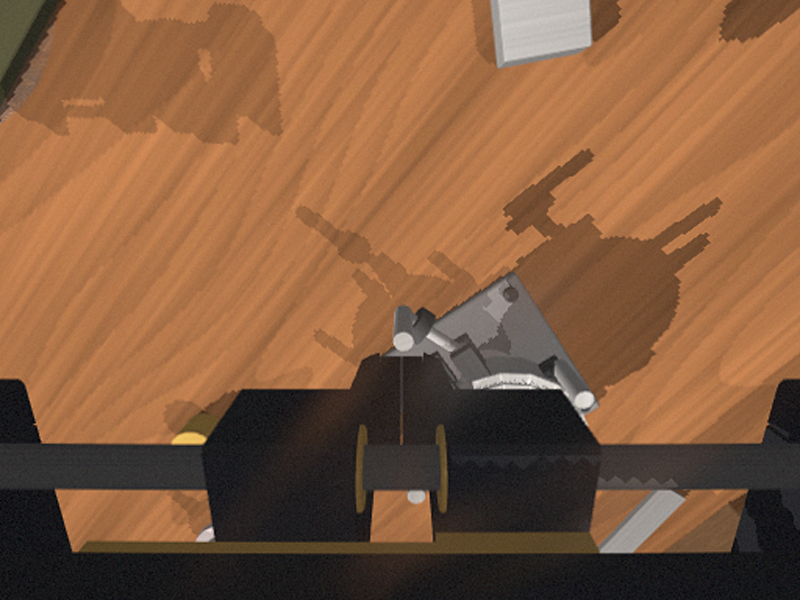

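Both posts read at their shut positions, (0.5255, 0.1056) and (0.4966, −0.0106). The knob is at (403,341), which is (0.422, 0.063). Descend behind it and sweep it in.

Request:
step_arm(motion=[{"dx": 0.1,"dy": 0,"dz": 0.3,"wx": 0,"wy": 0,"wz": 0,"claw": 0},{"dx": 0.1,"dy": 0,"dz": 0.65,"wx": 0,"wy": 0,"wz": 0,"claw": 0},{"dx": 0.1,"dy": 0,"dz": 0.65,"wx": 0,"wy": 0,"wz": 0,"claw": 0}])

```text
clock: 20.75
tool_pos: [0.4018, 0.0838, 0.1568]
eef_rot: [0.415, 0.91, -0.002, -0.002]
contact_force: [0.5, -0.5, 0.3]
opening: 0.003
finger_force: 0.0
```

Request:
step_arm(motion=[{"dx": 0,"dy": 0,"dz": 0.35,"wx": 0,"wy": 0,"wz": 0,"claw": 0},{"dx": 0,"dy": 0,"dz": 0.65,"wx": 0,"wy": 0,"wz": 0,"claw": 0},{"dx": 0,"dy": 0,"dz": 0.65,"wx": 0,"wy": 0,"wz": 0,"claw": 0},{"dx": 0,"dy": 0,"dz": 0.65,"wx": 0,"wy": 0,"wz": 0,"claw": 0}])

```text
clock: 21.15
tool_pos: [0.4041, 0.0845, 0.1074]
eef_rot: [0.415, 0.91, -0.0, 0.0]
contact_force: [-0.7, -1.1, 0.9]
opening: 0.003
finger_force: 0.0
```

Request:
step_arm(motion=[{"dx": -0.12,"dy": 0,"dz": 0,"wx": 0,"wy": 0,"wz": 0,"claw": 0},{"dx": -0.24,"dy": -0.02,"dz": 0,"wx": 0,"wy": 0,"wz": -0.02,"claw": 0},{"dx": -0.36,"dy": -0.04,"dz": 0,"wx": 0,"wy": 0,"wz": -0.04,"claw": 0},{"dx": -0.48,"dy": -0.06,"dz": 0,"wx": 0,"wy": 0,"wz": -0.06,"claw": 0},{"dx": -0.6,"dy": -0.06,"dz": 0,"wx": 0,"wy": 0,"wz": -0.08,"claw": 0},{"dx": -0.7,"dy": -0.06,"dz": 0,"wx": 0,"wy": 0,"wz": -0.1,"claw": 0},{"dx": -0.78,"dy": -0.06,"dz": 0,"wx": 0,"wy": 0,"wz": -0.1,"claw": 0},{"dx": -0.78,"dy": -0.06,"dz": 0,"wx": 0,"wy": 0,"wz": -0.1,"claw": 0}])

```text
clock: 21.95
tool_pos: [0.4423, 0.0334, 0.1078]
eef_rot: [0.27, 0.963, 0.0, 0.001]
contact_force: [0.5, 0.1, 0.2]
opening: 0.006
finger_force: 0.0
```

Request:
step_arm(motion=[{"dx": -0.04,"dy": 0,"dz": 0,"wx": 0,"wy": 0,"wz": 0,"claw": 0},{"dx": -0.06,"dy": 0,"dz": 0,"wx": 0,"wy": 0,"wz": 0,"claw": 0},{"dx": -0.06,"dy": 0,"dz": 0,"wx": 0,"wy": 0,"wz": 0,"claw": 0}])

```text
clock: 22.25
tool_pos: [0.4454, 0.0318, 0.1068]
eef_rot: [0.268, 0.963, -0.0, 0.0]
contact_force: [-0.5, -0.7, -0.3]
opening: 0.006
finger_force: 0.0
```

Request:
step_arm(motion=[{"dx": -0.03,"dy": 0,"dz": 0,"wx": 0,"wy": 0,"wz": 0,"claw": 0},{"dx": -0.06,"dy": 0,"dz": 0,"wx": 0,"wy": 0,"wz": 0,"claw": 0},{"dx": -0.06,"dy": 0,"dz": 0,"wx": 0,"wy": 0,"wz": 0,"claw": 0}])

```text
clock: 22.55
tool_pos: [0.4473, 0.0291, 0.1065]
eef_rot: [0.268, 0.964, -0.001, -0.002]
contact_force: [-3.9, 1.2, 2.7]
opening: 0.004
finger_force: 2.4
```

Request:
step_arm(motion=[{"dx": -0.03,"dy": 0,"dz": 0,"wx": 0,"wy": 0,"wz": 0,"claw": 0},{"dx": -0.03,"dy": 0,"dz": 0,"wx": 0,"wy": 0,"wz": 0,"claw": 0},{"dx": -0.03,"dy": 0,"dz": 0,"wx": 0,"wy": 0,"wz": 0,"claw": 0}])

```text
clock: 22.85
tool_pos: [0.4475, 0.0289, 0.1064]
eef_rot: [0.267, 0.964, -0.001, -0.003]
contact_force: [-10.0, 3.4, 5.1]
opening: 0.006
finger_force: 4.8
```

The bolt is at its stop: about 10 N at the predicted latched pose. Back off, lift, and check everything.

Request:
step_arm(motion=[{"dx": 0.3,"dy": 0,"dz": 0,"wx": 0,"wy": 0,"wz": 0,"claw": 0},{"dx": 0.3,"dy": 0,"dz": -0.5,"wx": 0,"wy": 0,"wz": 0,"claw": 0},{"dx": 0.3,"dy": 0,"dz": -1,"wx": 0,"wy": 0,"wz": 0,"claw": 0},{"dx": 0.3,"dy": 0,"dz": -1,"wx": 0,"wy": 0,"wz": 0,"claw": 0}])

```text
clock: 23.25
tool_pos: [0.4332, 0.0415, 0.1902]
eef_rot: [0.268, 0.963, 0.002, 0.003]
contact_force: [0.5, 0.4, -0.8]
opening: 0.005
finger_force: 0.0
```

Request:
step_arm(motion=[{"dx": -0.3,"dy": 0,"dz": -0.5,"wx": 0,"wy": 0,"wz": 0,"claw": 0},{"dx": -0.9,"dy": 0,"dz": -0.5,"wx": 0,"wy": 0,"wz": 0,"claw": 0},{"dx": -0.9,"dy": 0,"dz": -0.5,"wx": 0,"wy": 0,"wz": 0,"claw": 0}])

```text
clock: 23.55
tool_pos: [0.4978, -0.0009, 0.2268]
eef_rot: [0.272, 0.962, 0.0, 0.003]
contact_force: [-1.4, 0.3, -1.0]
opening: 0.002
finger_force: 0.0
```

Request:
step_arm(motion=[{"dx": -0.5,"dy": 0,"dz": 0,"wx": 0,"wy": 0,"wz": 0,"claw": 0},{"dx": -0.9,"dy": 0,"dz": 0,"wx": 0,"wy": 0,"wz": 0,"claw": 0},{"dx": -0.9,"dy": 0,"dz": 0,"wx": 0,"wy": 0,"wz": 0,"claw": 0}])

```text
clock: 23.85
tool_pos: [0.5568, -0.0374, 0.2251]
eef_rot: [0.271, 0.963, -0.001, 0.001]
contact_force: [-0.4, -0.3, -0.2]
opening: 0.005
finger_force: 0.0
```

```bash
python3 - <<'E'
from h import *
s=get_state(); print(s['clock'],s['tool_pos'],s['contact_force'])
im,d,c=snap('wrist');P=cloud(c,d)
save('w7.png',cv2.resize(im,(800,600),interpolation=cv2.INTER_CUBIC))
m=(P[...,2]>.115)&(P[...,2]<.142)
n,l,st,ce=cv2.connectedComponentsWithStats(m.astype(np.uint8))
for i in range(1,n):
    if st[i,4]>8:
        q=P[l==i];print(st[i],((q.min(0)+q.max(0))/2).round(4),np.ptp(q,axis=0).round(3),q[:,2].max())
E
```

```text
23.85 [ 0.55677118 -0.03740255  0.22506515] [-0.36755016 -0.26065765 -0.16166789]
[248  46  15  18 209] [0.4584 0.0213 0.1218] [0.012 0.012 0.01 ] 0.12685424207558868
[376  65  19  16 234] [0.5254 0.1053 0.1212] [0.012 0.012 0.012] 0.1274017509863538
[ 287  105   75   46 1377] [0.5364 0.0399 0.1278] [0.015 0.06  0.025] 0.14047830793257582
[240 111  14  15 161] [ 0.4969 -0.011   0.1219] [0.011 0.011 0.01 ] 0.12674251868428124
[ 394  316   84   38 1385] [0.8197 0.0441 0.1234] [0.026 0.099 0.017] 0.13185684815849372
```

View pics/w7.png

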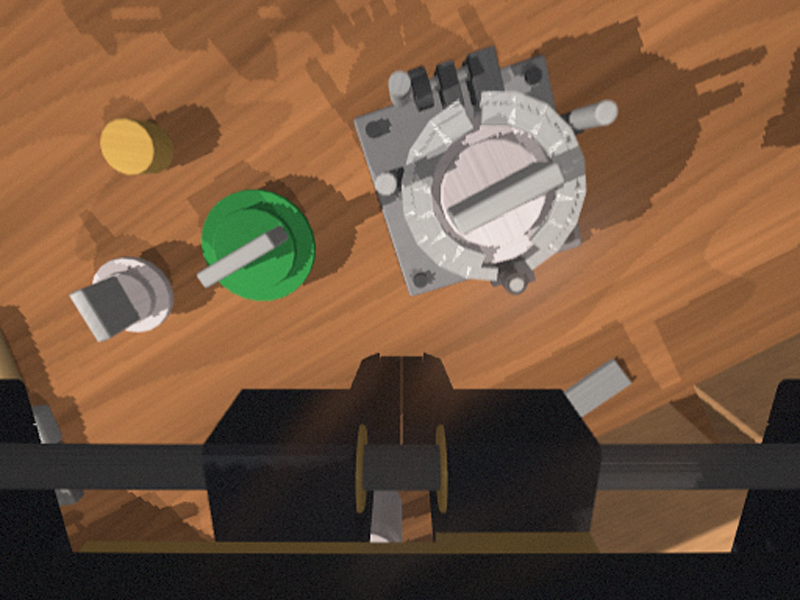

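The ring is closed around the cap. The posts are at (387,184) and (605,112), and the bolt knob at (399,82) lies across the mouth. It measures (0.4584, 0.0213), and the predicted latched position is (0.459, 0.0212). The neighbouring objects are undisturbed, so I'm handing in.

```bash
python3 -c "
from plant import workorder
print(workorder.finish_job())"
```

```text
the job is handed in; nothing more can be done
None
```

The larger cap is seated flush, both ring halves are shut, the bolt was latched last, and the job is handed in with the gripper clear of everything.

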